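# Make up the red and the blue specimen kits from the microscope stock

## Task

Make up the two specimen kits from the stock standing on the mat between the trays. The red tray gets the red-capped vial, the dark green resin puck and the black loupe; the blue tray gets the blue-capped vial and the petri dish. Stand each one upright, right down in the pocket cut for it (the vial well is in the raised end of each tray), keep the vials and the dish upright on the way, and leave the black-capped vial where it stands.

Things in the scene. Friction and masses are not known exactly. Their poses are not given: they have to be found in the camera images.
- tray_red: Red kit tray, 197 (x) x 100 mm with end lugs, fixed; grey foam, red pocket floors. Origin: centre at bench level, z up. End towards -x, to x = -36, is raised: foam 20, rim 22 mm above the bench; the rest 10 and 12. Round pockets at y = 0, 3 mm chamfer, floors 3 mm above the bench: vial well 28 mm wide at x = -62 in the raised end; puck pocket 40 wide at x = -6; loupe pocket 47 wide at x = +55.
- tray_blue: Blue kit tray, 197 (x) x 100 mm with end lugs, fixed; grey foam, blue pocket floors. Origin: centre at bench level, z up. End towards -x, to x = -36, is raised: foam 20, rim 22 mm above the bench; the rest 10 and 12. Round pockets at y = 0, 3 mm chamfer, floors 3 mm above the bench: vial well 28 mm wide at x = -62 in the raised end; dish pocket 70 wide at x = +28.
- vial_red: Sample vial with a red screw cap, white label: upright cylinder 18 mm across, 47 mm tall. Origin: centre of its underside; z up. Stands loose in the stock on the mat.
- vial_blue: Sample vial with a blue screw cap, white label: upright cylinder 18 mm across, 47 mm tall. Origin: centre of its underside; z up. Stands loose in the stock on the mat.
- puck: Dark green resin puck with a small pale specimen section in its top face: cylinder 30 mm across, 18 mm tall, lying flat. Origin: centre of its underside; z up. Loose in the stock.
- loupe: Black bench loupe standing on its end, a ring-shaped eyepiece: to be gripped as a cylinder 37 mm across, 33 mm tall. Origin: centre of its underside; z up. Loose in the stock.
- dish: Clear-white lidded petri dish, flat cylinder 60 mm across, 15 mm tall, lid fixed. Origin: centre of its underside; z up. Loose in the stock.
- vial_black: Sample vial with a black screw cap, white label: upright cylinder 18 mm across, 47 mm tall. Origin: centre of its underside; z up. Stands loose in the stock on the mat; belongs to neither kit and must not be moved.
There are look-alikes about, which are no part of the job. Leave any pink look-alike of the dish alone.

How it is judged:
By the outcome, as a careful person would: the job done as asked, in the order asked, and still so for the second after the job is handed in, with the robot touching nothing.
It also fails if it takes over 136 s, if anything falls off the work surface, if the arm or the gripper's body presses on something with over 40 N, if the wrist force passes 120 N, or if a joint passes its speed limit or range.

## Robot

A 6-joint arm with a two-finger parallel gripper is mounted at the origin on a cart in front of the work surface, level with it; the furniture and walls round the work are solid. World frame = base frame: x ahead of the robot, y to its left, z up, the work surface at z = 0. Lengths are in m, angles in degrees, forces in N, time in s.
With the tool pointing down it reaches from about 0.25 to 0.725 m from the base axis. Payload 9.7 kg.
Tool frame: the origin (TCP) lies between the finger pads; the fingertips stand 25 mm ahead of it and the grasp point (between the pads) lies 6 mm ahead of it; z points along the fingers, y is the line along which they close (so a half turn about z gives the same grasp; the last joint's range is limited). The gripper opens to 85 mm and grips with 20 to 120 N. Pads are 22 mm wide; open, the fingers measure 114 mm over their backs; the gripper's body (76 mm by 85 mm) begins 54 mm behind the grasp point. The pads swing forward as they close: fully open they stand 13 mm farther back than shut.
Start: joints at [-76.146, 4.979, 10.078, 95.1, 0, 90], TCP at [0.132, -0.534, 0.256] pointing down, gripper open.
Joint ranges: [-179.16, 179.16], [-48.56, 103.87], [-65.8, 70.77], [-126.05, 130.52], [-82.76, 87.17], [-180, 180]. Speed limits (degrees/s): [127.2, 127.2, 147.25, 180, 180, 180].

## Interface

Orientations are given as [roll, pitch, yaw] about the fixed x, y, z axes, in that order (R = Rz(yaw) Ry(pitch) Rx(roll)).
In Python, from workcell import bot gives the robot as it stands. The module is installed in compiled form; this text tells all that it offers.
- The arm moves only by the shell command python3 -m pendant 'ROWS' [FORCE]. ROWS is one flat JSON list of numbers that holds 1 to 5 rows one after another, with no inner brackets; each row has 5 numbers: dx, dy, dz in cm, then a turn about the tool's z in units of 4 degrees, then the finger opening in m; each row is the pose to reach, as a shift and turn from the pose commanded when the command began, along the tool's axes at that moment; what a row does not reach only later rows make up. A row lasts 1/12 s, in which the tool goes at most 0.0417 m and 7.16 degrees, less where a joint would pass 70% of its speed; a pose out of reach is approached as far as the arm can. The fingers move at their own pace and stop on an object; FORCE is the grip in N (left out, the last holds). Time passes only in rows, so rows that do not move let the fingers close. It prints the time, the measured TCP pose, the force, the opening and the grip force at its end. Input that does not fit is refused with a message, and nothing moves.
- bot.get_obs(): the state, without advancing time (a new reading comes with each control period).
- bot.camera(name): name is "scene" or "top" or "wrist"; returns the picture (420x560x3 uint8, blue, green, red); there is no depth.
- bot.camera_info(name): a dict with "mtx" (3x3 intrinsics, pixels), "extrinsics" (4x4, takes a point from camera to world coordinates). Camera axes: x right, y down, z forward; pixel columns grow to the right and rows downward; lengths in m; the calibration is good to about 2 mm. A picture is of the moment at which its call begins: read the wrist's pose just before it. camera_info takes no time and is no camera call; for the wrist camera it gives the pose at the moment of the call.
- bot.job_done(): hands the job in; it is judged then, once.
The state is a dict: "time": time; "q": joint angles; "qd": joint speeds; "joint_efforts": joint torques, N m; "ee_pos": TCP position; "tcp_rot": TCP orientation; "wrist_force": force on the tool from outside, world axes, zero at the start; "torque": the same for the moment, N m; "opening": finger opening in m; "grasp_force": force on a finger pad.
Only numpy, scipy, OpenCV 4.12 (cv2) and the standard library are available. Lean on these libraries where they do the work, as an engineer would, in place of code of your own. Each camera call takes 0.05 s, during which the arm holds its last target. There are 200 camera calls.

## Working session

There is one attempt and no reset: what is moved stays moved. The work goes in short steps, Python scripts to look and compute and a shell command to move; the robot and the scene stay as the last step left them, time stands still between calls to the robot, and variables do not carry over. Pictures are saved under pics/ and viewed, at most 16 in all, crops included, and the job is handed in when it is done.

```bash
mkdir -p pics; python3 - <<'E'
from workcell import bot
import cv2
o=bot.get_obs();print(o['time'],o['ee_pos'],o['tcp_rot'],o['opening'])
for n in('top','scene'):
    cv2.imwrite(f'pics/{n}0.png',bot.camera(n)); i=bot.camera_info(n);print(n,i['mtx'].tolist(),i['extrinsics'].round(4).tolist())
E
```

```text
0.0 [ 0.13164022 -0.53381545  0.25558653] [-1.79924673e+02  1.41147843e-05  1.38547480e+01] 0.08554779599202095
top [[390.26336127546625, 0.0, 279.61954142614275], [0.0, 390.26336127546625, 206.68369451027726], [0.0, 0.0, 1.0]] [[-0.0207, -0.9823, 0.1863, 0.4331], [-0.9995, 0.0247, 0.0194, 0.0769], [-0.0237, -0.1858, -0.9823, 0.8883], [0.0, 0.0, 0.0, 1.0]]
scene [[452.2788619610102, 0.0, 269.7396892958639], [0.0, 452.2788619610102, 205.95238860788373], [0.0, 0.0, 1.0]] [[0.6951, -0.3262, 0.6407, 0.0272], [-0.7189, -0.3036, 0.6254, -0.4527], [-0.0095, -0.8952, -0.4455, 0.4434], [0.0, 0.0, 0.0, 1.0]]
```

View pics/top0.png

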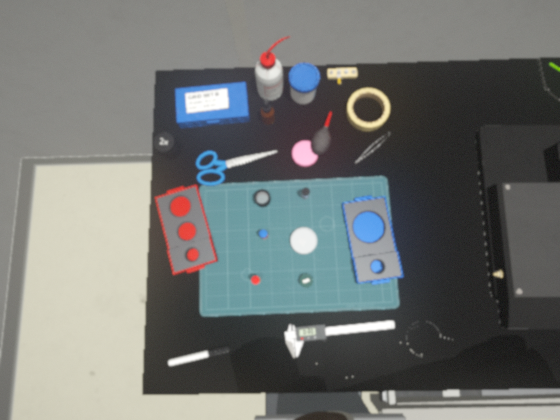

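View pics/scene0.png

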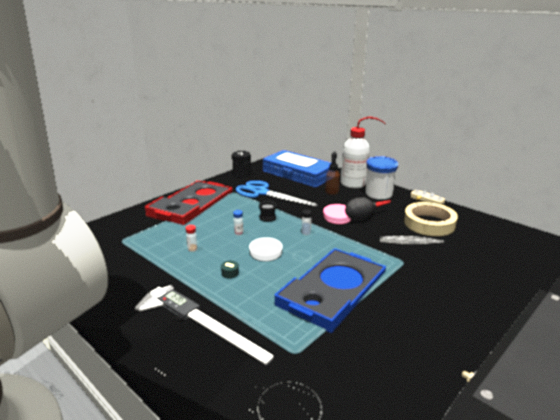

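Candidates, in top view pixels:
- **Red vial:** (256,280). The red bottle cap at (268,60) could be confused with it.
- **Blue vial:** (263,233). The blue jar lid at (304,77) could be confused with it.
- **Dish:** white at (303,240). The pink look-alike at (305,153) stays put.
- **Loupe:** (262,198) on the mat. The "2x" black item at (163,142) is off the mat.
- **Puck:** (306,280), with a pale section on top.
- **Black vial:** (304,192), which stays.

Red tray is on the left and blue tray on the right.

```bash
cat > h.py <<'E'
from workcell import bot
import cv2, numpy as np
def ray(info,u,v,z):
    K=info['mtx'];E=info['extrinsics'];d=E[:3,:3]@np.linalg.solve(K,[u,v,1.]);o=E[:3,3]
    return (o+d*(z-o[2])/d[2])[:2]
def blobs(mask,mn=12):
    n,l,s,c=cv2.connectedComponentsWithStats(mask.astype(np.uint8));return [(c[i].round(1),s[i]) for i in range(1,n) if s[i,4]>=mn]
def masks(im):
    h=cv2.cvtColor(im,cv2.COLOR_BGR2HSV).astype(int);H,S,V=h[...,0],h[...,1],h[...,2]
    return dict(red=((H<8)|(H>172))&(S>150)&(V>90),blue=(H>100)&(H<125)&(S>150)&(V>90),white=(S<50)&(V>170),dark=(V<50))
def go(x,y,z,yaw):
    "tool-axis shift and turn from the measured pose to a world TCP pose"
    o=bot.get_obs();a=np.radians(o['tcp_rot'][2]);d=np.array([x,y,z])-o['ee_pos']
    t=-(yaw-o['tcp_rot'][2]);t=(t+90)%180-90
    print('at',o['ee_pos'].round(4),'yaw',o['tcp_rot'].round(2),'row %.4f %.4f %.4f %.1f'%(np.cos(a)*d[0]+np.sin(a)*d[1],np.sin(a)*d[0]-np.cos(a)*d[1],-d[2],t))
E
python3 - <<'E'
from h import *
im=cv2.imread('pics/top0.png');i=bot.camera_info('top');m=masks(im)
for k in m:
    for c,s in blobs(m[k]):
        if 150<c[0]<410 and 140<c[1]<310 and s[4]<3000: print(k,c,s,[ray(i,*c,z).round(4).tolist() for z in(.003,.015,.047)])
cv2.imwrite('pics/topcrop.png',cv2.resize(im[130:320,145:415],None,fx=2.9,fy=2.9,interpolation=cv2.INTER_CUBIC))
E
```

```text
red [175.6 189.4] [165 186  23   9  77] [[0.6484, 0.3374], [0.6455, 0.3339], [0.6377, 0.3245]]
red [180. 206.] [171 197  19  19 283] [[0.6085, 0.326], [0.6061, 0.3226], [0.5998, 0.3136]]
red [186.5 231. ] [179 223  16  17 213] [[0.5496, 0.3094], [0.5481, 0.3062], [0.5439, 0.2978]]
red [192.2 254.3] [187 249  11  11  93] [[0.4961, 0.2951], [0.4953, 0.2921], [0.493, 0.2842]]
red [187.8 269.2] [170 262  34  13 106] [[0.4629, 0.3043], [0.4625, 0.3013], [0.4614, 0.293]]
red [255.1 279.3] [252 276   7   7  37] [[0.4374, 0.1526], [0.4373, 0.1516], [0.4372, 0.1489]]
blue [210.5 167.8] [196 151  30  34 514] [[0.6987, 0.2559], [0.6951, 0.2535], [0.6855, 0.247]]
blue [364.8 197.4] [358 196  14   4  35] [[0.6179, -0.1026], [0.6154, -0.1001], [0.6087, -0.0936]]
blue [369.6 224.9] [355 213  29  28 544] [[0.5537, -0.1095], [0.5521, -0.107], [0.5477, -0.1003]]
blue [262.5 232.8] [259 230   8   6  34] [[0.5414, 0.1348], [0.5399, 0.134], [0.536, 0.1319]]
white [246.1 158.8] [226 151  50  17 276] [[0.7185, 0.1715], [0.7146, 0.1702], [0.7043, 0.1668]]
white [261.9 197.9] [258 194   9   9  62] [[0.6228, 0.1351], [0.6203, 0.1344], [0.6134, 0.1323]]
white [358.7 247. ] [348 225  27  32 217] [[0.5041, -0.0819], [0.5031, -0.0798], [0.5006, -0.074]]
white [303.4 240.1] [290 226  28  29 641] [[0.5225, 0.0421], [0.5213, 0.0425], [0.5181, 0.0438]]
white [372.  269.4] [355 256  46  25 503] [[0.4536, -0.1085], [0.4534, -0.106], [0.4526, -0.0993]]
white [305.4 280.4] [302 278   8   6  36] [[0.4326, 0.0405], [0.4326, 0.041], [0.4327, 0.0423]]
```

View pics/topcrop.png

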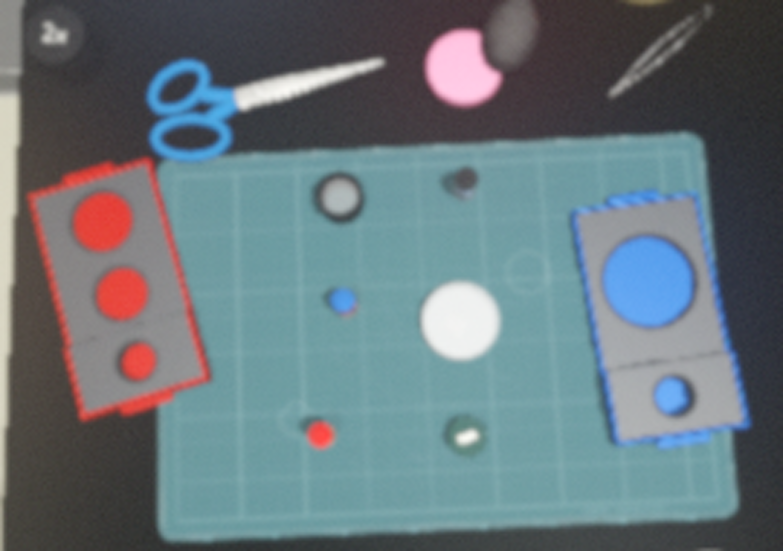

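The view confirms the choices: red cap at (320,434), blue cap at (343,300), black cap at (464,181), loupe at (339,197), dish at (460,320) and puck at (465,436) in the crop. The pink dish at (463,66) is off the mat.

```bash
python3 -c "
from h import *
go(.45,.10,.30,0)"
```

```text
at [ 0.1317 -0.5338  0.2556] yaw [-179.93   -0.     13.85] row 0.4608 -0.5392 -0.0444 13.9
```

The rows are not in the units I measure in: shifts go in cm and turns go in units of 4 degrees. I convert before sending: -0.16 m is -16, 0.13 m is 13, 5 degrees is 1.25.

```bash

python3 -m pendant '[13,-16,-2,1.25,0.085,13,-16,-2,1.25,0.085,13,-16,-2,1.25,0.085,13,-16,-2,1.25,0.085,13,-16,-2,1.25,0.085]'
python3 -c "
from h import *
go(.45,.10,.30,0)"
```

```text
time: 0.52
ee_pos: [0.2198, -0.3456, 0.2761]
tcp_rot: [-180.0, 0.0, 8.8]
wrist_force: [2.1, -0.2, 0.1]
opening: 0.0849
grasp_force: 0.0
at [ 0.2198 -0.3456  0.2761] yaw [-179.97    0.      8.81] row 0.2958 -0.4051 -0.0239 8.8
```

```bash

python3 -m pendant '[12,-16.5,-2,0,0.085,12,-16.5,-2,0,0.085,12,-16.5,-2,0,0.085,12,-16.5,-2,0,0.085,12,-16.5,-2,0,0.085]' >/dev/null
python3 -m pendant '[12,-16.5,0,2.25,0.085,12,-16.5,0,2.25,0.085,12,-16.5,0,2.25,0.085,12,-16.5,0,2.25,0.085,12,-16.5,0,2.25,0.085]'
python3 -m pendant '[5.6,-7.5,0,0,0.085,5.6,-7.5,0,0,0.085,5.6,-7.5,0,0,0.085,5.6,-7.5,0,0,0.085]'
python3 - <<'E'
from h import *
go(.45,.10,.30,0)
i=bot.camera_info('wrist');print(i['mtx'].tolist(),i['extrinsics'].round(4).tolist());cv2.imwrite('pics/w0.png',bot.camera('wrist'))
E
```

```text
time: 1.35
ee_pos: [0.4036, 0.0059, 0.2963]
tcp_rot: [-179.7, -0.0, 0.6]
wrist_force: [0.9, -0.1, 0.1]
opening: 0.085
grasp_force: 0.0
time: 1.68
ee_pos: [0.4618, 0.0342, 0.2957]
tcp_rot: [-178.1, 0.1, 3.2]
wrist_force: [0.3, 0.6, 0.8]
opening: 0.0853
grasp_force: 0.0
at [0.4618 0.0342 0.2957] yaw [-1.7805e+02  1.5000e-01  3.2100e+00] row -0.0081 -0.0663 -0.0043 3.2
[[297.38506597278445, 0.0, 278.6505197636902], [0.0, 297.38506597278445, 205.9839973586454], [0.0, 0.0, 1.0]] [[0.0559, -0.9537, -0.2955, 0.5371], [-0.9979, -0.0634, 0.0159, 0.034], [-0.0339, 0.2939, -0.9552, 0.413], [0.0, 0.0, 0.0, 1.0]]
```

View pics/w0.png

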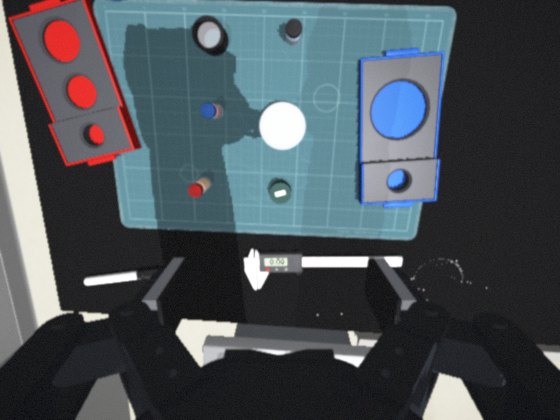

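The wrist view shows everything in place: red vial at (200,187), blue vial at (211,110), puck at (280,191), dish (282,126), loupe (210,36), both trays. The arm lags or tilts slightly, so I'll check its joints.

```bash

python3 -m pendant '[0,0,0,0,0.085,0,0,0,0,0.085]'
python3 -c "
from h import *
o=bot.get_obs();print(o['q'],o['qd'],o['joint_efforts'])
go(.45,.10,.30,0)"
```

```text
time: 1.9
ee_pos: [0.4602, 0.033, 0.297]
tcp_rot: [-178.1, 0.0, 3.1]
wrist_force: [-0.3, 0.3, -0.2]
opening: 0.0852
grasp_force: 0.0
[  3.02256124  -5.96587777   3.76825812  99.77608291   1.92265631
 179.94469842] [-0.13777097 -0.42363682  0.06350362 -0.25591703  0.07952143  0.04519886] [ 3.61218341e-01 -3.80878472e+01  4.56609035e+01 -6.56877807e-02
  1.25123193e-01  2.17861079e-04]
at [0.4602 0.033  0.297 ] yaw [-1.7808e+02  4.0000e-02  3.0800e+00] row -0.0066 -0.0674 -0.0030 3.1
```

Joint 6 is at its limit: yaw must lie in [q1, q1+360]. I'll work at yaw near 180 and 195. First I'll measure from this view.

```bash
sed -i 's/t=(t+90)%180-90/t=(t+180)%360-180/' h.py
python3 - <<'E'
from h import *
i=bot.camera_info('wrist');im=bot.camera('wrist');cv2.imwrite('pics/w1.png',im);m=masks(im)
for k in('red','blue','white'):
    for c,s in blobs(m[k],30):
        if c[1]<240: print(k,c,s,[ray(i,*c,z).round(4).tolist() for z in(.003,.015,.018,.033,.047)])
E
```

```text
red [36.2 37.1] [  8   0  68 122 797] [[0.6122, 0.3577], [0.61, 0.3482], [0.6094, 0.3458], [0.6066, 0.334], [0.604, 0.3229]]
red [103.8 110.7] [  48    0   92  167 1333] [[0.5275, 0.2814], [0.5278, 0.2741], [0.5278, 0.2723], [0.5281, 0.2633], [0.5284, 0.2548]]
red [61.3 40.5] [  44   20   36   42 1135] [[0.6098, 0.3259], [0.6077, 0.3173], [0.6071, 0.3152], [0.6044, 0.3045], [0.6019, 0.2945]]
red [81.2 91. ] [ 67  75  29  33 719] [[0.5509, 0.3088], [0.5505, 0.3008], [0.5503, 0.2987], [0.5498, 0.2887], [0.5492, 0.2793]]
red [ 95.7 134. ] [ 89 125  15  19 207] [[0.4962, 0.2964], [0.4973, 0.2887], [0.4976, 0.2868], [0.499, 0.2772], [0.5004, 0.2682]]
red [194.7 189.1] [188 183  14  13 141] [[0.4265, 0.1614], [0.4297, 0.1577], [0.4305, 0.1567], [0.4345, 0.152], [0.4382, 0.1476]]
blue [399.9 120.3] [ 358   47   85  160 1448] [[0.5366, -0.113], [0.5366, -0.1088], [0.5366, -0.1077], [0.5365, -0.1024], [0.5365, -0.0975]]
blue [397.1 108.1] [ 371   80   54   57 2387] [[0.5515, -0.1068], [0.551, -0.1028], [0.5509, -0.1018], [0.5503, -0.0967], [0.5498, -0.0919]]
blue [206.7 109.3] [200 102  15  1
[... 348 characters left out ...]
], [0.4235, 0.3734]]
white [209.4  35.6] [199  25  20  21 286] [[0.6241, 0.1373], [0.6215, 0.1342], [0.6209, 0.1335], [0.6176, 0.1296], [0.6146, 0.1261]]
white [380.1 142. ] [ 362   88   52   72 1174] [[0.5074, -0.0916], [0.5082, -0.088], [0.5084, -0.0871], [0.5094, -0.0826], [0.5104, -0.0783]]
white [281.3 124.4] [ 258  100   47   49 1772] [[0.5229, 0.0422], [0.5232, 0.0419], [0.5233, 0.0419], [0.5238, 0.0415], [0.5242, 0.0412]]
white [381.  177.6] [363 161  54  39 926] [[0.4592, -0.1002], [0.4615, -0.0964], [0.462, -0.0954], [0.4648, -0.0906], [0.4674, -0.086]]
white [279.3 192.1] [274 189  12   8  71] [[0.4297, 0.0398], [0.4328, 0.0396], [0.4335, 0.0395], [0.4374, 0.0393], [0.441, 0.039]]
```

Both views agree to within about 2 mm. I'll rotate to yaw 180 above the red vial.

```bash

python3 -m pendant '[-1.2,-11.5,10,-8.75,0.05,-1.2,-11.5,10,-8.75,0.05,-1.2,-11.5,10,-8.75,0.05,-1.2,-11.5,10,-8.75,0.05,-1.2,-11.5,10,-8.75,0.05]' >/dev/null
python3 -m pendant '[0,0,0,-8.75,0.05,0,0,0,-8.75,0.05,0,0,0,-8.75,0.05,0,0,0,-8.75,0.05,0,0,0,-8.75,0.05]' >/dev/null
python3 -m pendant '[0,0,0,-8.75,0.05,0,0,0,-8.75,0.05,0,0,0,-8.75,0.05,0,0,0,-8.75,0.05,0,0,0,-8.75,0.05]' >/dev/null
python3 -m pendant '[0,0,0,-8.75,0.05,0,0,0,-8.75,0.05,0,0,0,-8.75,0.05,0,0,0,-8.75,0.05,0,0,0,-8.75,0.05]' >/dev/null
python3 -m pendant '[0,0,0,-8.75,0.05,0,0,0,-8.75,0.05,0,0,0,-8.75,0.05,0,0,0,-8.75,0.05,0,0,0,-8.75,0.05]'
python3 -c "
from h import *
go(.4375,.148,.12,180)"
```

```text
time: 4.03
ee_pos: [0.442, 0.1504, 0.2011]
tcp_rot: [178.1, -0.1, 178.4]
wrist_force: [-0.3, -0.3, 0.3]
opening: 0.0503
grasp_force: 0.0
at [0.442  0.1504 0.2011] yaw [ 1.7806e+02 -1.5000e-01  1.7845e+02] row 0.0044 -0.0025 0.0811 -1.6
```

```bash

python3 -m pendant '[0.44,-0.25,8,-0.4,0.05,0.44,-0.25,8,-0.4,0.05,0.44,-0.25,12,-0.4,0.05,0.44,-0.25,15.3,-0.4,0.05,0.44,-0.25,15.3,-0.4,0.05]'
python3 -m pendant '[0,0,0,0,0.05,0,0,0,0,0.01,0,0,0,0,0.01,0,0,0,0,0.01,0,0,0,0,0.01]' 30
python3 - <<'E'
from h import *
cv2.imwrite('pics/w2.png',bot.camera('wrist'));go(.4375,.148,.25,180)
E
```

```text
time: 4.45
ee_pos: [0.4336, 0.1522, 0.0419]
tcp_rot: [178.2, -0.6, 179.7]
wrist_force: [-1.6, 0.2, -1.3]
opening: 0.0498
grasp_force: 0.0
time: 4.87
ee_pos: [0.439, 0.154, 0.0504]
tcp_rot: [178.0, 0.1, 179.7]
wrist_force: [-0.5, -1.7, 9.1]
opening: 0.0171
grasp_force: 29.1
at [0.439  0.1541 0.0504] yaw [1.7804e+02 8.0000e-02 1.7973e+02] row 0.0015 -0.0061 -0.1996 -0.3
```

View pics/w2.png

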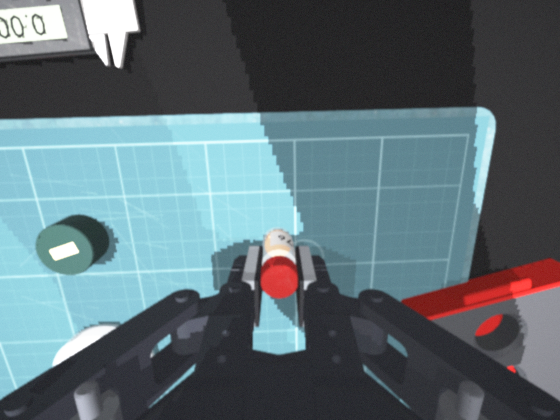

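The red vial is gripped (cap at (280,280) between the pads). `go()` ignored the small tool tilt, so I'll use the full rotation from here.

```bash
cat >> h.py <<'E'
from scipy.spatial.transform import Rotation as Ro
def go(x,y,z,yaw,p=(0,0,0)):
    "row that brings tool-frame point p to world x,y,z at the given yaw (tilt kept)"
    o=bot.get_obs();R=Ro.from_euler('xyz',o['tcp_rot'],degrees=True)
    t=(o['tcp_rot'][2]-yaw+180)%360-180
    R2=R*Ro.from_euler('z',t,degrees=True)
    d=R.inv().apply(np.array([x,y,z])-R2.apply(p)-o['ee_pos'])
    print('at',o['ee_pos'].round(4),o['tcp_rot'].round(1),'row %.4f %.4f %.4f %.1f'%(*d,t))
E
python3 -m pendant '[0,0,-10,0,0.01,0,0,-10,0,0.01,0,0,-10,0,0.01]'
python3 -c "
from h import *
go(.496,.293,.20,195.5)"
```

```text
time: 5.17
ee_pos: [0.4393, 0.151, 0.1541]
tcp_rot: [177.9, 0.2, 179.7]
wrist_force: [1.4, 0.2, 0.8]
opening: 0.0168
grasp_force: 29.8
at [0.4393 0.151  0.1541] [177.9   0.2 179.7] row -0.0562 0.1438 -0.0405 -15.8
```

```bash

python3 -m pendant '[-5.62,14.38,-4,-3.95,0.01,-5.62,14.38,-4,-3.95,0.01,-5.62,14.38,-4,-3.95,0.01,-5.62,14.38,-4,-3.95,0.01,-5.62,14.38,-4,-3.95,0.01]' >/dev/null
python3 -m pendant '[0,0,0,0,0.01,0,0,0,0,0.01,0,0,0,0,0.01]'
python3 - <<'E'
from h import *
i=bot.camera_info('wrist');im=bot.camera('wrist');cv2.imwrite('pics/w3.png',im);m=masks(im)
print(i['extrinsics'].round(3)[:3,3])
for c,s in blobs(m['red'],100): print(c,s,ray(i,*c,.003).round(4),ray(i,*c,.02).round(4))
go(.496,.293,.20,195.5)
E
```

```text
time: 5.83
ee_pos: [0.4945, 0.2919, 0.1927]
tcp_rot: [178.1, 0.4, -164.5]
wrist_force: [-0.3, -1.1, -0.2]
opening: 0.0167
grasp_force: 29.8
[0.424 0.268 0.31 ]
[273.6 184.8] [ 222  157  102  112 1081] [0.492  0.2916] [0.4883 0.2902]
[272.6 190.7] [260 179  26  24 477] [0.4985 0.2922] [0.4944 0.2909]
[265.8 231.5] [256 223  31  23 214] [0.5455 0.2971] [0.5387 0.2955]
[278.1 281.2] [ 261  257   37   47 1327] [0.6024 0.3271] [0.5925 0.3238]
[277.4 317.5] [259 314  40   9 273] [0.6513 0.3397] [0.6387 0.3357]
at [0.4945 0.2918 0.1927] [ 178.1    0.4 -164.5] row -0.0019 0.0010 -0.0073 -0.0
```

View pics/w3.png

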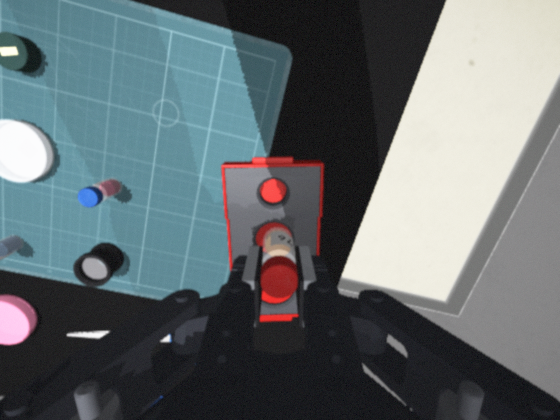

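The vial is held upright above the tray. The well is at (272,190), which puts it at about (0.4965, 0.292).

```bash
python3 -c "
from h import *
go(.4965,.292,.004,195.5,(0.001,0,.0504))"
```

```text
at [0.4945 0.2918 0.1927] [ 178.1    0.4 -164.5] row -0.0017 -0.0066 0.1381 -0.0
```

```bash

python3 -m pendant '[-0.17,-0.66,4,0,0.01,-0.17,-0.66,8,0,0.01,-0.17,-0.66,10,0,0.01,-0.17,-0.66,11,0,0.01,-0.17,-0.66,11,0,0.01]'
python3 -m pendant '[0,0,1,0,0.01,0,0,2,0,0.01,0,0,2.5,0,0.01,0,0,2.7,0,0.01,0,0,2.7,0,0.01]'
python3 -c "
from h import *
go(.4965,.292,.004,195.5,(0.001,0,.0504))"
```

```text
time: 6.3
ee_pos: [0.4967, 0.2892, 0.0802]
tcp_rot: [178.1, 0.2, -164.5]
wrist_force: [-0.5, 0.2, 0.3]
opening: 0.0168
grasp_force: 29.8
time: 6.72
ee_pos: [0.4977, 0.2914, 0.055]
tcp_rot: [178.1, 0.4, -164.5]
wrist_force: [-0.1, -0.1, -0.9]
opening: 0.0166
grasp_force: 29.8
at [0.4977 0.2914 0.055 ] [ 178.1    0.4 -164.5] row 0.0003 -0.0008 0.0006 0.0
```

```bash

python3 -m pendant '[0,0,0.1,0,0.01,0,0,0.1,0,0.03,0,0,0.1,0,0.03,0,0,0.1,0,0.04,0,0,0.1,0,0.04]'
python3 -m pendant '[0,0,-3,0,0.05,0,0,-6,0,0.05,0,0,-10,0,0.05,0,0,-13,0,0.05,0,0,-13,0,0.05]'
python3 - <<'E'
from h import *
cv2.imwrite('pics/w4.png',bot.camera('wrist'))
go(.4327,.041,.12,180)
E
```

```text
time: 7.13
ee_pos: [0.4979, 0.2915, 0.0544]
tcp_rot: [178.1, 0.4, -164.5]
wrist_force: [-0.8, -0.4, 0.1]
opening: 0.0402
grasp_force: 0.0
time: 7.55
ee_pos: [0.4999, 0.288, 0.1914]
tcp_rot: [178.0, 0.9, -164.5]
wrist_force: [0.7, 0.2, 1.2]
opening: 0.05
grasp_force: 0.0
at [0.4994 0.2878 0.1882] [ 178.     0.7 -164.5] row 0.1313 -0.2221 0.0589 15.5
```

View pics/w4.png

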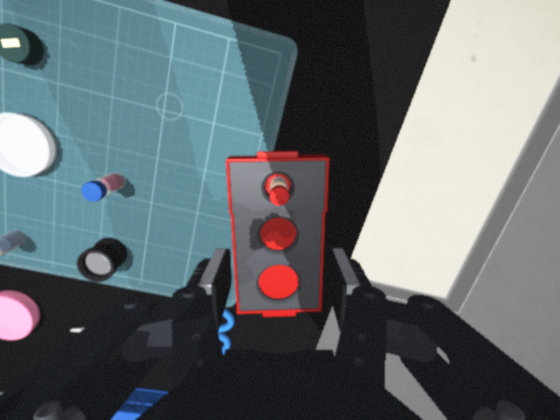

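The red vial stands in its well at (279,187), with the puck pocket at (278,233) and loupe pocket at (278,281). I'll go over to the puck and measure its outline on the way.

```bash

python3 - <<'E'
from h import *
i=bot.camera_info('wrist');im=cv2.imread('pics/w4.png');m=masks(im)
for c,s in blobs(m['red'],150): print(c,s,ray(i,*c,.003).round(4))
E
python3 -m pendant '[8.5,-14.5,0,1.75,0.06,8.5,-14.5,0,1.75,0.06,8.5,-14.5,0,1.75,0.06,8.5,-14.5,0,1.75,0.06,8.5,-14.5,0,1.75,0.06]'
python3 -c "
from h import *
go(.4327,.040,.17,180)"
```

```text
[279.3 225.8] [ 226  151  104  167 1790] [0.5396 0.3057]
[277.7 191.1] [265 174  26  31 430] [0.5024 0.2936]
[277.7 233.4] [260 218  36  32 901] [0.5486 0.3064]
[278.4 281.5] [ 259  265   40   34 1075] [0.6065 0.3233]
time: 8.02
ee_pos: [0.453, 0.12, 0.1778]
tcp_rot: [178.2, 0.0, -171.7]
wrist_force: [0.1, 0.2, -0.2]
opening: 0.0601
grasp_force: 0.0
at [0.453  0.12   0.1778] [ 178.2    0.  -171.7] row 0.0317 -0.0764 0.0054 8.3
```

```bash

python3 -m pendant '[3.17,-7.64,0,2.075,0.06,3.17,-7.64,0,2.075,0.06,3.17,-7.64,0,2.075,0.06,3.17,-7.64,0,2.075,0.06,3.17,-7.64,0,2.075,0.06]'
python3 - <<'E'
from h import *
i=bot.camera_info('wrist');im=bot.camera('wrist');cv2.imwrite('pics/w5.png',im)
h=cv2.cvtColor(im,cv2.COLOR_BGR2HSV)
for c,s in blobs(((h[...,2]<105)&(h[...,1]>40)),300): print(c,s,ray(i,*c,.009).round(4))
for c,s in blobs(masks(im)['white'],40): print('w',c,s,ray(i,*c,.018).round(4))
go(.4327,.040,.034,180,(0,0,0))
E
```

```text
time: 8.43
ee_pos: [0.4351, 0.0446, 0.1756]
tcp_rot: [178.1, -0.2, -179.8]
wrist_force: [0.2, -0.3, 0.3]
opening: 0.0601
grasp_force: 0.0
[164.6 226.3] [150 185  48 100 564] [ 0.4681 -0.0649]
[371.7 375. ] [ 151  260  409  160 9323] [0.6637 0.1644]
w [288.2  57.8] [ 241    5   83   90 3815] [0.3145 0.0571]
w [539.   19.1] [518   7  42  25 681] [0.2831 0.2665]
w [139.7  79.8] [  52   63  176   34 3618] [ 0.3326 -0.0684]
w [268.5 195.5] [260 190  18  12 151] [0.4342 0.0398]
w [516.3 252.8] [499 242  32  26 233] [0.4975 0.2986]
w [271.2 274.2] [ 243  247   58   55 2513] [0.5187 0.0421]
w [193.5 291.5] [189 288   8   9  48] [ 0.5377 -0.0393]
w [364.1 291.6] [361 288   9   9  46] [0.5411 0.1415]
w [403.2 398.1] [395 393  15  12 120] [0.6911 0.2029]
at [0.4352 0.0451 0.1756] [ 178.1   -0.2 -179.7] row 0.0021 -0.0099 0.1414 0.3
```

View pics/w5.png

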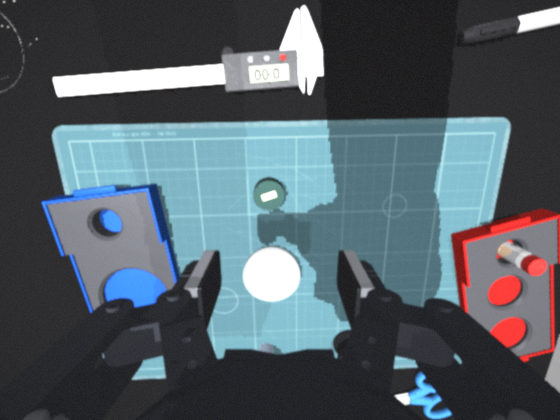

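The puck is at (268,193), clear, and the pale section is roughly centred. Descending.

```bash

python3 -m pendant '[0.15,-0.95,4,0,0.06,0.15,-0.95,8,0,0.06,0.15,-0.95,11,0,0.06,0.15,-0.95,12,0,0.06,0.15,-0.95,12.5,0,0.06]'
python3 -m pendant '[0,0,0.7,0,0.06,0,0,1.4,0,0.06,0,0,1.65,0,0.06,0,0,1.65,0,0.06,0,0,1.65,0,0.06]'
python3 -m pendant '[0,0,0,0,0.02,0,0,0,0,0.02,0,0,0,0,0.02,0,0,0,0,0.02,0,0,0,0,0.02]' 40
python3 -c "
from h import *
go(.4335,.0405,.034,180)"
```

```text
time: 8.9
ee_pos: [0.4322, 0.0402, 0.049]
tcp_rot: [178.1, -0.3, -179.6]
wrist_force: [-0.2, 0.9, 0.7]
opening: 0.06
grasp_force: 0.0
time: 9.32
ee_pos: [0.4337, 0.0398, 0.035]
tcp_rot: [178.1, -0.1, -179.7]
wrist_force: [-0.8, 0.6, 1.4]
opening: 0.0603
grasp_force: 0.0
time: 9.73
ee_pos: [0.4336, 0.0397, 0.035]
tcp_rot: [178.1, -0.1, -179.8]
wrist_force: [-1.4, -0.2, 5.5]
opening: 0.0273
grasp_force: 39.4
at [0.4336 0.0397 0.035 ] [ 1.781e+02 -1.000e-01 -1.798e+02] row 0.0001 0.0008 0.0010 0.2
```

```bash

python3 -m pendant '[0,0,-2,0,0.02,0,0,-6,0,0.02,0,0,-9,0,0.02,0,0,-9,0,0.02,0,0,-9,0,0.02]'
python3 - <<'E'
from h import *
im=bot.camera('wrist');cv2.imwrite('pics/w6.png',im[150:420,80:480])
go(.5490,.307,.15,195.5)
E
```

```text
time: 10.15
ee_pos: [0.4345, 0.0367, 0.1259]
tcp_rot: [178.1, 0.1, -179.8]
wrist_force: [-0.8, 0.1, -0.7]
opening: 0.0272
grasp_force: 39.7
at [0.4337 0.0367 0.1243] [ 1.781e+02 -1.000e-01 -1.798e+02] row -0.1164 0.2706 -0.0167 -15.3
```

View pics/w6.png

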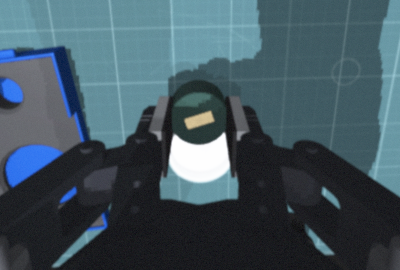

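The puck is gripped level. Carrying it to the red tray.

```bash

python3 -m pendant '[-5.82,13.53,-2,-2,0.02,-5.82,13.53,-2,-2,0.02,-5.82,13.53,-2,-2,0.02,-5.82,13.53,-2,-2,0.02,-5.82,13.53,-2,-2,0.02]' >/dev/null
python3 -m pendant '[-3.85,14.2,0,-1.825,0.02,-3.85,14.2,0,-1.825,0.02,-3.85,14.2,0,-1.825,0.02,-3.85,14.2,0,-1.825,0.02,-3.85,14.2,0,-1.825,0.02]'
python3 -c "
from h import *
go(.5490,.307,.006,195.5,(0,0,.035))"
```

```text
time: 11.03
ee_pos: [0.5081, 0.3206, 0.1511]
tcp_rot: [178.1, 0.2, -164.3]
wrist_force: [-0.4, -0.3, -1.4]
opening: 0.0274
grasp_force: 39.8
at [0.5081 0.3206 0.1511] [ 178.1    0.2 -164.3] row -0.0351 -0.0290 0.1093 0.2
```

```bash

python3 -m pendant '[-3.51,-2.9,0,0,0.02,-3.51,-2.9,0,0,0.02,-3.51,-2.9,3,0,0.02,-3.51,-2.9,6,0,0.02,-3.51,-2.9,7.5,0,0.02]'
python3 -m pendant '[0,0,1,0,0.02,0,0,1,0,0.02]'
python3 -c "
from h import *
go(.5490,.307,.005,195.5,(0,0,.035))"
```

```text
time: 11.45
ee_pos: [0.5488, 0.2992, 0.0727]
tcp_rot: [178.2, 0.0, -164.5]
wrist_force: [-0.2, -1.2, -1.4]
opening: 0.0273
grasp_force: 39.8
time: 11.62
ee_pos: [0.5488, 0.3001, 0.0644]
tcp_rot: [178.2, 0.1, -164.5]
wrist_force: [-0.0, 0.1, -0.9]
opening: 0.0271
grasp_force: 39.8
at [0.5488 0.3001 0.0644] [ 1.782e+02  1.000e-01 -1.645e+02] row -0.0019 0.0047 0.0246 -0.0
```

```bash

python3 -m pendant '[-0.19,0.47,0.5,0,0.02,-0.19,0.47,1.5,0,0.02,-0.19,0.47,2.2,0,0.02,-0.19,0.47,2.46,0,0.02,-0.19,0.47,2.46,0,0.02]'
python3 -m pendant '[0,0,0.05,0,0.02,0,0,0.05,0,0.02]'
python3 -c "
from h import *
go(.5490,.307,.004,195.5,(0,0,.035))"
```

```text
time: 12.03
ee_pos: [0.5504, 0.3076, 0.0426]
tcp_rot: [178.1, 0.3, -164.4]
wrist_force: [0.5, -0.1, -0.9]
opening: 0.0269
grasp_force: 39.8
time: 12.2
ee_pos: [0.5509, 0.3078, 0.0433]
tcp_rot: [178.1, 0.4, -164.5]
wrist_force: [0.4, 0.1, -0.3]
opening: 0.0273
grasp_force: 39.8
at [0.5509 0.3078 0.0433] [ 178.1    0.4 -164.5] row 0.0024 -0.0016 0.0043 0.0
```

```bash

python3 -m pendant '[0.2,-0.15,0.2,0,0.02,0.2,-0.15,0.45,0,0.02,0.2,-0.15,0.45,0,0.02]'
python3 -m pendant '[0,0,0,0,0.035,0,0,0,0,0.035,0,0,0,0,0.045,0,0,0,0,0.045,0,0,0,0,0.045]'
python3 -m pendant '[0,0,-3,0,0.05,0,0,-6,0,0.05,0,0,-10,0,0.05,0,0,-13,0,0.05,0,0,-13,0,0.05]'
python3 - <<'E'
from h import *
cv2.imwrite('pics/w7.png',bot.camera('wrist'))
go(.618,.1305,.14,180)
E
```

```text
time: 12.45
ee_pos: [0.549, 0.3057, 0.038]
tcp_rot: [178.1, 0.4, -164.5]
wrist_force: [0.1, 0.5, -1.1]
opening: 0.0269
grasp_force: 39.8
time: 12.87
ee_pos: [0.5493, 0.3059, 0.0385]
tcp_rot: [178.1, 0.4, -164.5]
wrist_force: [0.4, 0.9, -0.3]
opening: 0.0453
grasp_force: 0.0
time: 13.28
ee_pos: [0.5515, 0.3024, 0.1761]
tcp_rot: [178.0, 0.9, -164.5]
wrist_force: [0.0, 0.8, -0.1]
opening: 0.05
grasp_force: 0.0
at [0.551  0.3022 0.1727] [ 178.     0.8 -164.5] row -0.0181 -0.1844 0.0266 15.5
```

View pics/w7.png

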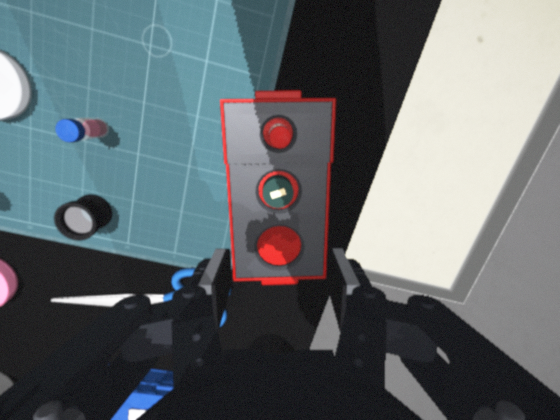

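The puck is down in its pocket at (277,191). Next is the loupe at (80,217).

```bash

python3 -m pendant '[-1.8,-18.4,1,3.875,0.07,-1.8,-18.4,1,3.875,0.07,-1.8,-18.4,1,3.875,0.07,-1.8,-18.4,1,3.875,0.07,-1.8,-18.4,1,3.875,0.07]'
python3 -m pendant '[0,0,0,0,0.07,0,0,0,0,0.07]'
python3 - <<'E'
from h import *
i=bot.camera_info('wrist');im=bot.camera('wrist');cv2.imwrite('pics/w8.png',im)
h=cv2.cvtColor(im,cv2.COLOR_BGR2HSV)
for c,s in blobs(((h[...,1]<60)&(h[...,2]>90)),40): print('w',c,s,ray(i,*c,.015).round(4),ray(i,*c,.033).round(4))
go(.620,.134,.14,180)
E
```

```text
time: 13.75
ee_pos: [0.6168, 0.1253, 0.1505]
tcp_rot: [178.1, -0.2, 179.9]
wrist_force: [0.8, 0.8, -0.4]
opening: 0.0698
grasp_force: 0.0
time: 13.92
ee_pos: [0.616, 0.1285, 0.1511]
tcp_rot: [178.1, -0.3, 179.9]
wrist_force: [-0.6, -0.4, 0.3]
opening: 0.0696
grasp_force: 0.0
w [485.3 113. ] [  422     0   125   238 17520] [0.54   0.3051] [0.5402 0.2923]
w [ 26.5 134.6] [   0   34   66  166 4208] [ 0.5564 -0.0716] [ 0.5554 -0.0577]
w [164.5  89. ] [ 125   48   81   83 5273] [0.5217 0.0427] [0.5232 0.0485]
w [489.6 124.9] [480 116  21  19 216] [0.5496 0.3108] [0.5491 0.2975]
w [425.4 184.9] [419 139  13  90  97] [0.6009 0.263 ] [0.5968 0.2532]
w [546.4 288. ] [ 519  168   41  218 4487] [0.7082 0.402 ] [0.6965 0.3823]
w [317.4 189.4] [317 175   2  34  58] [0.6041 0.1668] [0.5998 0.1637]
w [280.  211.2] [263 195  34  33 850] [0.6239 0.1338] [0.6181 0.1331]
w [171.5 214.4] [155 204  29  27 349] [0.6257 0.0374] [0.6198 0.0435]
w [152.  233.7] [146 222  22  18  70] [0.6438 0.0181] [0.6367 0.0256]
w [131.8 249.6] [106 247  56   6 183] [ 0.6592 -0.002 ] [0.6509 0.0069]
w [176.  248.1] [165 24
[... 294 characters left out ...]
 50 586] [0.6918 0.2244] [0.6813 0.2173]
w [304.9 298.1] [ 244  281  106   34 1350] [0.7141 0.1584] [0.7019 0.1559]
w [ 27.8 313.4] [  0 284  61  61 635] [ 0.7247 -0.1104] [ 0.7118 -0.0937]
w [202.2 318.4] [195 304  13  28 177] [0.7349 0.0563] [0.7213 0.0611]
w [135.7 330.2] [129 328  14   6  48] [ 0.747  -0.0105] [ 0.7325 -0.001 ]
w [527.3 350.1] [520 346  16  10 106] [0.7844 0.4009] [0.7673 0.3813]
w [134.  366.8] [125 362  21  11 127] [ 0.7922 -0.0185] [ 0.7746 -0.0084]
w [  5.2 375.8] [  0 370  14  14  80] [ 0.7992 -0.1508] [ 0.7811 -0.1313]
w [428.6 409.1] [404 399  43  21 671] [0.8638 0.3042] [0.8411 0.2914]
at [0.6158 0.1296 0.1514] [ 178.1   -0.2 -180. ] row -0.0042 0.0040 0.0116 0.0
```

View pics/w8.png

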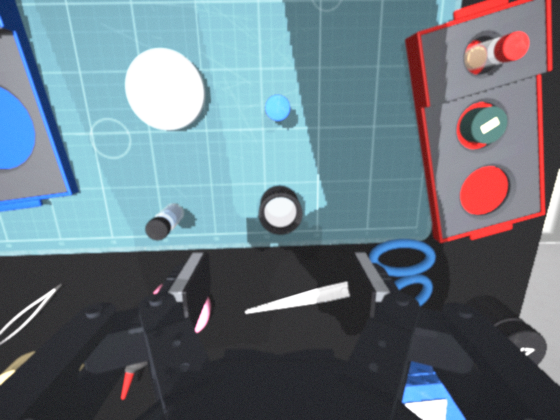

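The loupe is at (280,210), which gives (0.620, 0.134). Descending on it.

```bash

python3 -m pendant '[-0.42,0.05,2,0,0.07,-0.42,0.05,6,0,0.07,-0.42,0.05,8.5,0,0.07,-0.42,0.05,9.5,0,0.07,-0.42,0.05,10,0,0.07]'
python3 -m pendant '[0,0,1,0,0.07,0,0,1.6,0,0.07,0,0,1.6,0,0.03,0,0,1.6,0,0.03,0,0,1.6,0,0.03]' 40
python3 -m pendant '[0,0,0,0,0.03,0,0,0,0,0.03,0,0,0,0,0.03]'
python3 -c "
from h import *
go(.62,.134,.038,180)"
```

```text
time: 14.38
ee_pos: [0.6186, 0.1346, 0.0504]
tcp_rot: [178.1, -0.3, -179.8]
wrist_force: [0.3, 0.4, 0.6]
opening: 0.0701
grasp_force: 0.0
time: 14.8
ee_pos: [0.6207, 0.134, 0.0377]
tcp_rot: [178.0, -0.0, -180.0]
wrist_force: [-3.0, -0.5, 7.6]
opening: 0.0359
grasp_force: 39.5
time: 15.05
ee_pos: [0.6209, 0.134, 0.0379]
tcp_rot: [178.0, -0.0, -180.0]
wrist_force: [0.2, -0.3, 5.9]
opening: 0.0357
grasp_force: 40.3
at [0.6209 0.134  0.0379] [ 178.   -0. -180.] row 0.0009 -0.0000 -0.0001 0.0
```

The rows are not in the units I measure in: shifts go in cm and turns go in units of 4 degrees. I convert before sending: -0.1 m is -10, -0.07 m is -7.

```bash

python3 -m pendant '[0,0,-3,0,0.03,0,0,-7,0,0.03,0,0,-10,0,0.03,0,0,-10,0,0.03]'
python3 -m pendant '[1.3,15,0,-3.875,0.03,1.3,15,0,-3.875,0.03,1.3,15,0,-3.875,0.03,1.3,15,0,-3.875,0.03,1.3,15,0,-3.875,0.03]'
python3 -c "
from h import *
go(.6075,.324,.005,195.5,(0,0,.038))"
```

```text
time: 15.38
ee_pos: [0.6228, 0.1308, 0.144]
tcp_rot: [178.0, 0.4, -180.0]
wrist_force: [0.9, 0.5, 0.2]
opening: 0.0355
grasp_force: 40.1
time: 15.8
ee_pos: [0.6063, 0.2853, 0.1411]
tcp_rot: [178.0, 0.4, -164.2]
wrist_force: [1.0, -0.2, -0.4]
opening: 0.0355
grasp_force: 40.2
at [0.6063 0.2853 0.1411] [ 178.     0.4 -164.2] row -0.0108 0.0322 0.0994 0.3
```

```bash

python3 -m pendant '[-1.08,3.22,1,0,0.03,-1.08,3.22,3,0,0.03,-1.08,3.22,6,0,0.03,-1.08,3.22,7.5,0,0.03,-1.08,3.22,8,0,0.03]'
python3 -m pendant '[0,0,0,0,0.03,0,0,0,0,0.03]'
python3 -c "
from h import *
go(.6075,.324,.004,195.5,(0,0,.038))"
```

```text
time: 16.22
ee_pos: [0.6074, 0.3161, 0.0587]
tcp_rot: [178.2, 0.1, -164.5]
wrist_force: [-0.2, -0.3, -1.0]
opening: 0.0358
grasp_force: 40.2
time: 16.38
ee_pos: [0.6092, 0.3168, 0.0635]
tcp_rot: [178.1, 0.4, -164.5]
wrist_force: [1.1, 0.7, -0.9]
opening: 0.0355
grasp_force: 40.2
at [0.6092 0.3168 0.0635] [ 178.1    0.4 -164.5] row 0.0001 0.0054 0.0217 0.0
```

```bash

python3 -m pendant '[0,0.54,0.4,0,0.03,0,0.54,1.2,0,0.03,0,0.54,1.8,0,0.03,0,0.54,2.1,0,0.03,0,0.54,2.1,0,0.03]'
python3 -m pendant '[0,0,0,0,0.03,0,0,0,0,0.03]'
python3 -c "
from h import *
go(.6075,.324,.004,195.5,(0,0,.038))"
```

```text
time: 16.8
ee_pos: [0.6068, 0.3227, 0.0406]
tcp_rot: [178.1, 0.3, -164.5]
wrist_force: [-0.1, -0.2, -0.7]
opening: 0.0357
grasp_force: 40.2
time: 16.97
ee_pos: [0.6074, 0.3229, 0.042]
tcp_rot: [178.1, 0.4, -164.5]
wrist_force: [0.2, -0.5, -0.3]
opening: 0.0356
grasp_force: 40.2
at [0.6074 0.3229 0.042 ] [ 178.1    0.4 -164.5] row -0.0001 -0.0002 0.0000 0.0
```

Release, retreat, look, and work out the move to the blue vial.

```bash

python3 -m pendant '[0,0,0,0,0.045,0,0,0,0,0.045,0,0,0,0,0.052,0,0,0,0,0.052,0,0,0,0,0.052]'
python3 -m pendant '[0,0,-3,0,0.052,0,0,-6,0,0.052,0,0,-10,0,0.052,0,0,-13,0,0.052,0,0,-13,0,0.052]'
python3 - <<'E'
from h import *
cv2.imwrite('pics/w9.png',bot.camera('wrist'))
go(.5365,.132,.15,180)
E
```

```text
time: 17.38
ee_pos: [0.6074, 0.323, 0.0419]
tcp_rot: [178.1, 0.4, -164.5]
wrist_force: [0.2, 0.5, 0.0]
opening: 0.052
grasp_force: 0.0
time: 17.8
ee_pos: [0.6094, 0.3194, 0.18]
tcp_rot: [178.0, 0.9, -164.5]
wrist_force: [1.3, 1.0, 0.3]
opening: 0.0518
grasp_force: 0.0
at [0.609  0.3192 0.1765] [ 178.     0.8 -164.5] row 0.1204 -0.1617 0.0193 15.5
```

View pics/w9.png

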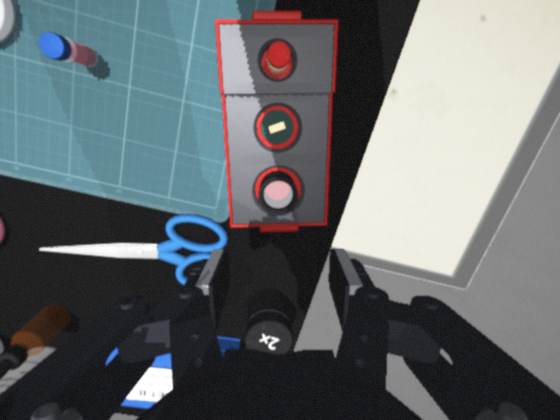

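The red kit is complete: vial at (278,62), puck at (277,128) and loupe at (277,193) all in their pockets. Next is the blue vial.

Scaled: -0.1617 m is -16.17, 0.1204 m is 12.04, 15.5 degrees is 3.875.

```bash

python3 -m pendant '[12.04,-16.17,1.5,3.875,0.05,12.04,-16.17,1.5,3.875,0.05,12.04,-16.17,1.5,3.875,0.05,12.04,-16.17,1.5,3.875,0.05,12.04,-16.17,1.5,3.875,0.05]'
python3 -m pendant '[0,0,0,0,0.05,0,0,0,0,0.05]'
python3 - <<'E'
from h import *
i=bot.camera_info('wrist');im=bot.camera('wrist');cv2.imwrite('pics/w10.png',im)
for c,s in blobs(masks(im)['blue'],60): print(c,s,ray(i,*c,.044).round(4),ray(i,*c,.003).round(4))
go(.5365,.1315,.042,180,(0,0,.006))
E
```

```text
time: 18.27
ee_pos: [0.5332, 0.1291, 0.149]
tcp_rot: [178.1, -0.2, -180.0]
wrist_force: [0.7, -1.4, 0.5]
opening: 0.05
grasp_force: 0.0
time: 18.43
ee_pos: [0.5341, 0.1296, 0.1498]
tcp_rot: [178.1, -0.2, 179.9]
wrist_force: [-0.9, -0.9, 0.6]
opening: 0.0501
grasp_force: 0.0
[ 48.3 196.6] [   0   68   93  225 2672] [ 0.5187 -0.042 ] [ 0.5293 -0.0726]
[ 23.3 221.4] [   0  184   54   72 3136] [ 0.5383 -0.0652] [ 0.5525 -0.1001]
[276.4 217.9] [265 206  23  23 334] [0.538  0.1309] [0.5522 0.1319]
[395.3 370.3] [384 364  25  14 172] [0.6937 0.2441] [0.7363 0.2659]
[431.2 415.3] [417 411  28   9 200] [0.7526 0.2878] [0.8061 0.3176]
at [0.5347 0.1307 0.1501] [178.1  -0.2 180. ] row -0.0021 -0.0028 0.1021 -0.0
```

```bash

python3 -m pendant '[-0.22,-0.3,2,0,0.05,-0.22,-0.3,5,0,0.05,-0.22,-0.3,7.5,0,0.05,-0.22,-0.3,9,0,0.05,-0.22,-0.3,10,0,0.05]'
python3 -m pendant '[0,0,0,0,0.05,0,0,0,0,0.05,0,0,0,0,0.01,0,0,0,0,0.01,0,0,0,0,0.01]' 30
python3 -m pendant '[0,0,0,0,0.01,0,0,0,0,0.01]'
python3 -c "
from h import *
go(.5365,.131,.15,180)"
```

```text
time: 18.9
ee_pos: [0.5361, 0.1325, 0.0478]
tcp_rot: [178.1, -0.3, -179.9]
wrist_force: [0.1, -0.1, 0.1]
opening: 0.0498
grasp_force: 0.0
time: 19.32
ee_pos: [0.5377, 0.1316, 0.052]
tcp_rot: [178.1, -0.0, -180.0]
wrist_force: [-0.7, -2.9, 7.1]
opening: 0.0165
grasp_force: 29.1
time: 19.48
ee_pos: [0.5377, 0.1315, 0.052]
tcp_rot: [178.1, -0.0, -180.0]
wrist_force: [0.1, -1.3, 5.5]
opening: 0.0168
grasp_force: 29.3
at [0.5377 0.1315 0.052 ] [ 178.1   -0.  -180. ] row 0.0012 0.0029 -0.0980 0.0
```

```bash

python3 -m pendant '[0,0,-3,0,0.01,0,0,-7,0,0.01,0,0,-12,0,0.01,0,0,-12,0,0.01]' >/dev/null
python3 -m pendant '[5,-16,0,0,0.01,5,-16,0,0,0.01,5,-16,0,0,0.01,5,-16,0,0,0.01,5,-16,0,0,0.01]' >/dev/null
python3 -m pendant '[2.6,-8.8,0,-1.575,0.01,2.6,-8.8,0,-1.575,0.01,2.6,-8.8,0,-1.575,0.01,2.6,-8.8,0,-1.575,0.01,2.6,-8.8,0,-1.575,0.01]'
python3 - <<'E'
from h import *
i=bot.camera_info('wrist');im=bot.camera('wrist');cv2.imwrite('pics/w11.png',im)
print(i['extrinsics'][:3,3].round(3))
for c,s in blobs(masks(im)['blue'],60): print(c,s,ray(i,*c,.003).round(4))
go(.4616,-.117,.005,186.3,(0,0,.052))
E
```

```text
time: 20.65
ee_pos: [0.4615, -0.1207, 0.1625]
tcp_rot: [178.1, 0.1, -173.8]
wrist_force: [-0.5, 1.5, -0.2]
opening: 0.0169
grasp_force: 29.7
[ 0.389 -0.133  0.28 ]
[252.  193.2] [220 162 112 109 736] [ 0.4616 -0.1415]
[328.8 231.3] [326 185   7  86 207] [ 0.4933 -0.0615]
[276.9 201.3] [264 186  28  24 183] [ 0.4673 -0.1168]
[278.6 282.2] [ 261  256   37   51 1652] [ 0.5556 -0.1055]
[279.3 334.2] [252 331  54   8 272] [ 0.6213 -0.0976]
[546.6 382.5] [535 378  25  13 141] [0.6664 0.2407]
at [ 0.4617 -0.12    0.1625] [ 1.780e+02  1.000e-01 -1.737e+02] row 0.0000 -0.0023 0.1055 0.0
```

View pics/w11.png

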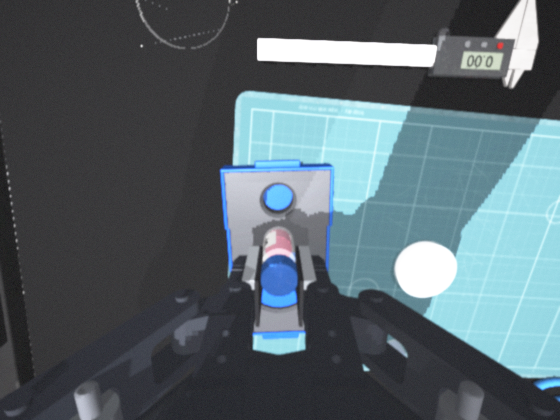

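The vial is held upright. The well opening is at about (278,198), partly shadowed, so I'll cast that at foam height.

```bash
python3 - <<'E'
from h import *
i=bot.camera_info('wrist')
print(ray(i,278,198,.02),ray(i,278,198,.003))
im=cv2.imread('pics/w11.png');h=cv2.cvtColor(im,cv2.COLOR_BGR2HSV)
# well opening: everything that differs from the light grey foam, by a row/column scan through it
print(h[198,250:306:2,2],h[198,250:306:2,1]);print(h[174:226:2,278,2],h[174:226:2,278,1])
E
```

```text
[ 0.4594181  -0.11652501] [ 0.46403337 -0.11547112]
[207 205 207 208 201 126 120 198 244 255 255 255 255 255 255 255 255 255
 255 255 255 184 135 165 195 199 212 210] [ 15  15  15  13  14  12  45 166 171 146 142 145 148 144 148 147 149 151
 148 151 152 130  15  14  13  15  17  16]
[210 207 203 202 165 209 255 255 255 255 255 255 255 255 255 255 255 255
 153  75 116 140 169 152 111 110] [ 13  14  14  16  14 127 147 142 140 145 147 149 148 147 145 146 151 153
 132  10  18  18  14  15  16  14]
```

```bash

python3 -m pendant '[0.05,-0.18,3,0,0.01,0.05,-0.18,6,0,0.01,0.05,-0.18,7.5,0,0.01,0.05,-0.18,8,0,0.01,0.05,-0.18,8,0,0.01]'
python3 -m pendant '[0,0,0,0,0.01,0,0,0,0,0.01]'
python3 -c "
from h import *
go(.461,-.1165,.004,186.3,(0,0,.052))"
```

```text
time: 21.12
ee_pos: [0.4606, -0.1183, 0.0813]
tcp_rot: [178.0, -0.0, -173.6]
wrist_force: [-0.5, 0.3, -0.1]
opening: 0.0168
grasp_force: 29.7
time: 21.28
ee_pos: [0.4618, -0.1194, 0.0838]
tcp_rot: [178.1, 0.2, -173.6]
wrist_force: [-0.4, 0.1, -0.9]
opening: 0.0167
grasp_force: 29.7
at [ 0.4618 -0.1194  0.0838] [ 178.1    0.2 -173.6] row 0.0008 0.0003 0.0278 0.1
```

```bash

python3 -m pendant '[0.08,0.03,0.8,0,0.01,0.08,0.03,1.8,0,0.01,0.08,0.03,2.5,0,0.01,0.08,0.03,2.75,0,0.01,0.08,0.03,2.75,0,0.01]'
python3 -m pendant '[0,0,0,0,0.01,0,0,0,0,0.01]'
python3 -c "
from h import *
go(.461,-.1165,.004,186.3,(0,0,.052))"
```

```text
time: 21.7
ee_pos: [0.4598, -0.1184, 0.0543]
tcp_rot: [178.0, 0.0, -173.7]
wrist_force: [0.2, -0.4, 0.6]
opening: 0.0165
grasp_force: 29.7
time: 21.87
ee_pos: [0.4599, -0.1185, 0.0546]
tcp_rot: [178.1, 0.1, -173.7]
wrist_force: [-0.5, 0.8, -0.0]
opening: 0.0166
grasp_force: 29.7
at [ 0.4599 -0.1185  0.0546] [ 1.781e+02  1.000e-01 -1.737e+02] row -0.0013 0.0002 -0.0014 0.0
```

```bash

python3 -m pendant '[0,0,0,0,0.03,0,0,0,0,0.03,0,0,0,0,0.04,0,0,0,0,0.04]'
python3 -m pendant '[0,0,-3,0,0.05,0,0,-6,0,0.05,0,0,-10,0,0.05,0,0,-12,0,0.05,0,0,-12,0,0.05]'
python3 - <<'E'
from h import *
i=bot.camera_info('wrist');im=bot.camera('wrist');cv2.imwrite('pics/w12.png',im);print(i['extrinsics'][:3,3].round(3))
for c,s in blobs(masks(im)['blue'],60): print(c,s,ray(i,*c,.003).round(4))
for c,s in blobs(masks(im)['white'],600): print('w',c,s,ray(i,*c,.015).round(4))
go(.523,.0425,.15,180)
E
```

```text
time: 22.2
ee_pos: [0.46, -0.1185, 0.0548]
tcp_rot: [178.1, 0.1, -173.7]
wrist_force: [0.3, -0.3, 0.8]
opening: 0.0404
grasp_force: 0.0
time: 22.62
ee_pos: [0.462, -0.1231, 0.1799]
tcp_rot: [178.2, 0.5, -173.7]
wrist_force: [0.6, 0.6, 0.1]
opening: 0.0499
grasp_force: 0.0
[ 0.388 -0.136  0.297]
[275.3 242.5] [ 226  158  106  168 1310] [ 0.52   -0.1153]
[280.6 268.9] [ 250  241   63   55 2575] [ 0.5512 -0.106 ]
[539.8 368.2] [527 366  33  10 101] [0.6629 0.2442]
[553.7 386.4] [546 380  14  17  97] [0.6911 0.2749]
w [509.7  41. ] [ 486    0   40   88 1859] [0.3062 0.0654]
w [346.1  54.2] [ 261   40  177   29 3684] [ 0.3329 -0.0744]
w [271.8 199.6] [ 230  166   99  113 4522] [ 0.4692 -0.1245]
w [419.2 259.7] [ 390  233   60   55 2564] [0.5197 0.0393]
w [283.6 308.4] [ 250  294   72   25 1122] [ 0.5933 -0.0983]
at [ 0.4614 -0.1229  0.1773] [ 178.2    0.3 -173.7] row -0.0793 0.1566 0.0328 6.3
```

View pics/w12.png

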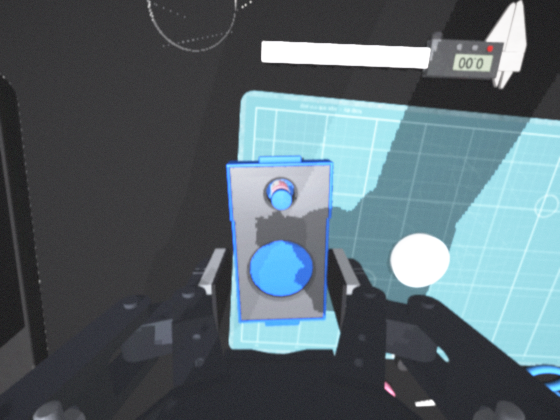

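The blue vial is in its well at (281,193), and the dish pocket at (281,268) gives about (0.551, -0.1065). Now the dish at (0.521, 0.0415).

```bash

python3 -m pendant '[-7.7,15.7,2,1.575,0.085,-7.7,15.7,2,1.575,0.085,-7.7,15.7,2,1.575,0.085,-7.7,15.7,2,1.575,0.085,-7.7,15.7,2,1.575,0.085]' >/dev/null
python3 -m pendant '[0,0,0,0,0.085,0,0,0,0,0.085,0,0,0,0,0.085]'
python3 - <<'E'
from h import *
i=bot.camera_info('wrist');im=bot.camera('wrist');cv2.imwrite('pics/w13.png',im)
for c,s in blobs(masks(im)['white'],600): print('w',c,s,ray(i,*c,.014).round(4))
go(.521,.0415,.0335,180)
E
```

```text
time: 23.33
ee_pos: [0.5189, 0.0418, 0.1596]
tcp_rot: [178.1, -0.2, -180.0]
wrist_force: [-0.6, -0.4, -0.3]
opening: 0.0851
grasp_force: 0.0
w [274.1 202.7] [ 242  171   66   64 3328] [0.5217 0.042 ]
at [0.519  0.0415 0.1599] [178.1  -0.2 180. ] row -0.0024 -0.0042 0.1263 -0.0
```

```bash

python3 -m pendant '[-0.27,-0.38,3,0,0.085,-0.27,-0.38,7,0,0.085,-0.27,-0.38,9.5,0,0.085,-0.27,-0.38,10.5,0,0.085,-0.27,-0.38,10.5,0,0.085]'
python3 -m pendant '[0,0,0,0,0.085,0,0,0,0,0.085]'
python3 -c "
from h import *
go(.5217,.042,.0335,180)"
```

```text
time: 23.8
ee_pos: [0.5202, 0.0412, 0.0529]
tcp_rot: [178.1, -0.4, 180.0]
wrist_force: [-0.6, -0.8, -0.1]
opening: 0.085
grasp_force: 0.0
time: 23.97
ee_pos: [0.5229, 0.042, 0.0573]
tcp_rot: [178.1, 0.0, -180.0]
wrist_force: [0.0, -0.8, -0.2]
opening: 0.085
grasp_force: 0.0
at [0.5229 0.042  0.0573] [ 178.1    0.  -180. ] row 0.0012 -0.0008 0.0237 0.0
```

```bash

python3 -m pendant '[0.12,-0.08,0.8,0,0.085,0.12,-0.08,1.6,0,0.085,0.12,-0.08,2.1,0,0.085,0.12,-0.08,2.35,0,0.085,0.12,-0.08,2.35,0,0.085]'
python3 -m pendant '[0,0,0,0,0.085,0,0,0,0,0.05,0,0,0,0,0.05,0,0,0,0,0.05,0,0,0,0,0.05]' 35
python3 -m pendant '[0,0,0,0,0.05,0,0,0,0,0.05]'
python3 -c "
from h import *
go(.521,.0415,.15,180)"
```

```text
time: 24.38
ee_pos: [0.5201, 0.0424, 0.0307]
tcp_rot: [178.1, -0.2, -179.9]
wrist_force: [0.3, 0.7, 0.3]
opening: 0.085
grasp_force: 0.0
time: 24.8
ee_pos: [0.5209, 0.0423, 0.0324]
tcp_rot: [178.1, -0.1, -180.0]
wrist_force: [-1.3, -1.2, 5.1]
opening: 0.0575
grasp_force: 36.2
time: 24.97
ee_pos: [0.5209, 0.0423, 0.0324]
tcp_rot: [178.1, -0.1, -180.0]
wrist_force: [-2.1, -1.6, 4.8]
opening: 0.0578
grasp_force: 36.3
at [0.5209 0.0423 0.0324] [ 1.781e+02 -1.000e-01 -1.800e+02] row 0.0001 0.0031 -0.1175 0.0
```

Gripped at z 0.0324. I'll lift smoothly and check the hold.

```bash

python3 -m pendant '[0,0,-1,0,0.05,0,0,-3,0,0.05,0,0,-6,0,0.05,0,0,-9,0,0.05,0,0,-9,0,0.05]'
python3 -m pendant '[0,0,0,0,0.05,0,0,0,0,0.05]'
python3 - <<'E'
from h import *
im=bot.camera('wrist');cv2.imwrite('pics/w14.png',im)
go(.551,-.1065,.12,186.3)
E
```

```text
time: 25.38
ee_pos: [0.5232, 0.0393, 0.1283]
tcp_rot: [178.0, 0.3, -180.0]
wrist_force: [0.9, -0.2, 0.5]
opening: 0.0575
grasp_force: 37.4
time: 25.55
ee_pos: [0.5208, 0.0393, 0.1216]
tcp_rot: [178.1, -0.1, -180.0]
wrist_force: [-0.2, -0.7, 0.1]
opening: 0.0572
grasp_force: 37.4
at [0.5204 0.0393 0.1209] [ 178.1   -0.2 -180. ] row -0.0304 -0.1457 -0.0041 -6.3
```

View pics/w14.png

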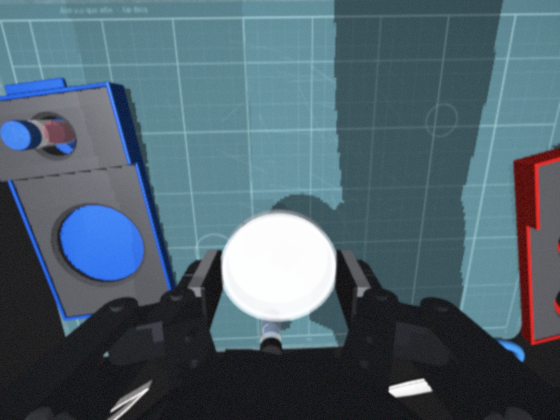

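The dish is held level at (278,265). Carrying it to the blue tray.

```bash

python3 -m pendant '[-0.6,-3,0,-0.25,0.05,-1.2,-6,0,-0.75,0.05,-1.9,-9,0,-1.25,0.05,-2.5,-12,0,-1.5,0.05,-3.04,-14.57,0,-1.575,0.05]'
python3 -m pendant '[0,0,0,0,0.05,0,0,0,0,0.05,0,0,0,0,0.05]'
python3 -c "
from h import *
go(.551,-.1065,.005,186.3,(-.0005,0,.0324))"
```

```text
time: 26.02
ee_pos: [0.5508, -0.1079, 0.1151]
tcp_rot: [178.0, -0.0, -173.6]
wrist_force: [0.1, -0.2, 0.7]
opening: 0.0573
grasp_force: 37.5
time: 26.27
ee_pos: [0.5507, -0.106, 0.1155]
tcp_rot: [178.0, -0.0, -173.7]
wrist_force: [-0.0, 0.9, -0.9]
opening: 0.0576
grasp_force: 37.5
at [ 0.5507 -0.106   0.1155] [ 178.    -0.  -173.7] row 0.0002 -0.0044 0.0780 0.0
```

```bash

python3 -m pendant '[0,-0.44,2,0,0.05,0,-0.44,4,0,0.05,0,-0.44,5.5,0,0.05,0,-0.44,6,0,0.05,0,-0.44,6,0,0.05]'
python3 -m pendant '[0,0,0,0,0.05,0,0,0,0,0.05,0,0,0,0,0.05]'
python3 -c "
from h import *
go(.551,-.1065,.0045,186.3,(-.0005,0,.0324))"
```

```text
time: 26.68
ee_pos: [0.5506, -0.1074, 0.0549]
tcp_rot: [178.0, -0.1, -173.6]
wrist_force: [-0.0, 0.4, -1.1]
opening: 0.0579
grasp_force: 37.5
time: 26.93
ee_pos: [0.5523, -0.1085, 0.0576]
tcp_rot: [178.1, 0.2, -173.6]
wrist_force: [0.9, -0.7, -0.0]
opening: 0.0577
grasp_force: 37.5
at [ 0.5523 -0.1085  0.0576] [ 178.1    0.2 -173.6] row 0.0017 0.0004 0.0208 0.1
```

```bash

python3 -m pendant '[0.17,0.04,0.5,0,0.05,0.17,0.04,1,0,0.05,0.17,0.04,1.5,0,0.05,0.17,0.04,1.8,0,0.05,0.17,0.04,1.95,0,0.05]'
python3 -m pendant '[0,0,0,0,0.05,0,0,0,0,0.05,0,0,0,0,0.05]'
python3 -c "
from h import *
go(.551,-.1065,.0045,186.3,(-.0005,0,.0324))"
```

```text
time: 27.35
ee_pos: [0.5494, -0.1077, 0.036]
tcp_rot: [178.0, 0.0, -173.7]
wrist_force: [-0.7, -0.2, -0.2]
opening: 0.0573
grasp_force: 37.5
time: 27.6
ee_pos: [0.55, -0.1078, 0.0371]
tcp_rot: [178.1, 0.1, -173.7]
wrist_force: [0.7, -0.4, -0.7]
opening: 0.0575
grasp_force: 37.5
at [ 0.55   -0.1078  0.0371] [ 1.781e+02  1.000e-01 -1.737e+02] row -0.0006 0.0001 0.0002 0.0
```

```bash

python3 -m pendant '[0,0,0,0,0.062,0,0,0,0,0.064,0,0,0,0,0.067,0,0,0,0,0.067]'
python3 -m pendant '[0,0,-1,0,0.067,0,0,-3,0,0.067,0,0,-7,0,0.07,0,0,-11,0,0.07,0,0,-14,0,0.07]'
python3 -m pendant '[4,0,-2,0,0.07,6,0,-2,0,0.07,6,0,-2,0,0.07]'
python3 - <<'E'
from h import *
a=bot.camera('wrist');b=bot.camera('top')
cv2.imwrite('pics/fin.png',np.hstack([cv2.resize(a,(400,300)),cv2.resize(b[130:320,145:415],(400,300),interpolation=cv2.INTER_CUBIC)]))
E
```

```text
time: 27.93
ee_pos: [0.5499, -0.1078, 0.037]
tcp_rot: [178.1, 0.1, -173.7]
wrist_force: [-0.7, -0.2, -0.5]
opening: 0.0671
grasp_force: 0.0
time: 28.35
ee_pos: [0.5503, -0.1126, 0.1809]
tcp_rot: [178.1, 0.2, -173.7]
wrist_force: [0.5, -0.2, 1.6]
opening: 0.0703
grasp_force: 0.0
time: 28.6
ee_pos: [0.4885, -0.1202, 0.1999]
tcp_rot: [178.1, 0.2, -173.7]
wrist_force: [-0.7, -0.3, -0.6]
opening: 0.0701
grasp_force: 0.0
```

View pics/fin.png

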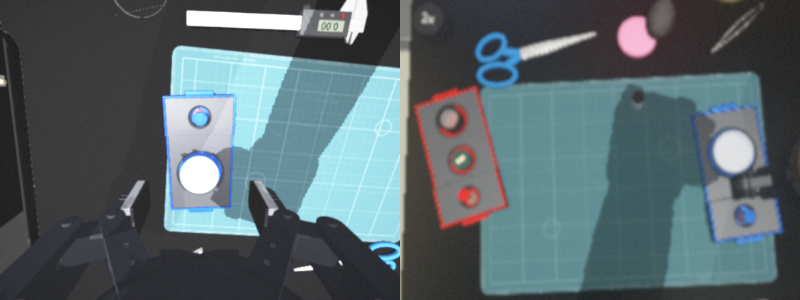

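All five pieces look seated: dish at (199,174) with its pocket's blue ring around it, black vial at (638,97) untouched. One numeric check that the dish is fully down before I hand in.

```bash
python3 -m pendant '[0,0,0,0,0.07,0,0,0,0,0.07,0,0,0,0,0.07]'; python3 - <<'E'
from h import *
for n in('wrist','top'):
    i=bot.camera_info(n);im=bot.camera(n);h=cv2.cvtColor(im,cv2.COLOR_BGR2HSV)
    m=((h[...,1]<60)&(h[...,2]>225 if n=='wrist' else (h[...,1]<60)&(h[...,2]>150))).astype(np.uint8)
    for c in cv2.findContours(m,0,2)[0]:
        if len(c)>20:
            e=cv2.fitEllipse(c);p=ray(i,*e[0],.018)
            if np.hypot(*(p-[.551,-.1065]))<.02:
                print(n,p.round(4),np.round(e,1) if 0 else e[1],[ (np.linalg.norm(ray(i,e[0][0]+e[1][1]/2,e[0][1],.018)-ray(i,e[0][0]-e[1][1]/2,e[0][1],.018))).round(4)])
E
```

```text
time: 28.95
ee_pos: [0.491, -0.1196, 0.1962]
tcp_rot: [178.0, 0.0, -173.6]
wrist_force: [-0.4, -0.2, 0.1]
opening: 0.0702
grasp_force: 0.0
wrist [ 0.5495 -0.108 ] (52.817596435546875, 54.652400970458984) [np.float64(0.0592)]
top [ 0.5505 -0.1063] (26.69378662109375, 27.41585350036621) [np.float64(0.061)]
```

```bash
python3 -c "
from workcell import bot
print(bot.job_done())"
```

```text
the job is handed in; nothing more can be done
None
```

Both kits are made up and the job is handed in at about 29 s; the final pictures show all five pieces upright in their pockets, with the black-capped vial and the pink dish left alone.

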